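# Index the tweeter fixture and lock it

## Robot

A 7-joint arm with a two-finger parallel gripper is mounted at the origin on the work surface; the furniture and walls round the work are solid. World frame = base frame: x ahead of the robot, y to its left, z up, the work surface at z = 0. Lengths are in mm, angles in rad, forces in N, time in s.
With the tool pointing down it reaches from about 425 to 950 mm from the base axis. Payload 16.7 kg.
Tool frame: the origin (TCP) lies midway between the tips of the shut fingers; the grasp point (between the pads) lies 19 mm behind it (r.grip_point_offset is the distance from the TCP to the grasp point, in mm); z points along the fingers, y is the direction in which the jaws open and shut (so a half turn about z gives the same grasp; the last joint's range is limited). The gripper opens to 94 mm and grips with 3 to 60 N. Pads are 16 mm wide; open, the fingers measure 119 mm over their backs; the gripper's body (75 mm by 177 mm) begins 78 mm behind the grasp point.
Start: joints at [-0.149, 0.426, 0.074, 1.606, -0.034, 1.111, -0.067], TCP at [674.962, -0.018, 205.467] pointing down, gripper open.
Joint ranges: [-2.85, 2.85], [-0.5, 2.14], [-1.23, 1.37], [0.21, 2.46], [-1.02, 4.16], [0.16, 2.05], [-2.73, 2.73]. Speed limits (rad/s): [1.89, 1.89, 2.39, 2.39, 3.01, 3.01, 3.01].

## Interface

Orientations are given as a rotation vector (axis times angle).
In Python, from station import r, fingers, inverse_kinematics, cams gives the robot as it stands. The module is installed in compiled form; this text tells all that it offers. Calls block until the motion is done:
- r.goto(position, orientation): joint-space move of the TCP to a pose.
- r.move_linear(position, orientation=None, max_speed=150): straight line of the TCP; orientation=None keeps the orientation; max_speed is the mean speed in mm/s.
- r.goto_joints(angles): joint-space move.
- fingers.set_gripper(opening): opening from 0.0 (shut) to 1.0 (fully open); the grip force is fixed at half the most; returns when the fingers have stopped.
- r.wait(seconds).
- inverse_kinematics(position, orientation): joint angles nearest the present ones, or None.
- r.state(): the state.
- cams.get_image(name): name is "scene" or "side" or "wrist"; returns (picture, depth): 384x512x3 uint8, red, green, blue; 384x512 float32, mm along the optical axis (not along the pixel's ray), 0 where there is no reading.
- cams.get_calibration(name): a dict with "camera_matrix" (3x3 intrinsics, pixels), "extrinsics" (4x4, takes a point from camera to world coordinates); the wrist camera has in their place "hand_eye" (4x4, takes a point from camera to tool coordinates, whose origin is the TCP and whose axes are the flange's). Camera axes: x right, y down, z forward; pixel columns grow to the right and rows downward; lengths in mm; the calibration is good to about 2 mm. The wrist camera is an equidistant fisheye: a pixel r from the principal point sees the ray r / f radians off the axis. A picture is of the moment at which its call begins: read the wrist's pose just before it. get_calibration takes no time and is no camera call.
A pose or a line that the arm cannot do raises r.IKError and nothing moves.
- r.sign_off(): hands the job in, once; it reports no verdict.
The state is a dict: "time": time; "qpos": joint angles; "qd": joint speeds; "tau": joint torques, N m; "tcp_pos": TCP position; "ee_rot": TCP orientation; "force": force on the tool from outside, world axes, zero at the start; "torque": the same for the moment, N m; "finger_gap": opening from 0.0 (shut) to 1.0 (fully open).
Only numpy, scipy, OpenCV 4.12 (cv2) and the standard library are available. Lean on these libraries where they do the work, as an engineer would, in place of code of your own. Each camera call takes 0.05 s, during which the arm holds its last target.

## Task

Set the rotary fixture that carries the tweeter: with a fingertip, gently push on one of the wheel's arms to turn it until the long pointed arm points straight at the tall thin index pin (not at the low wide button), and only then push the lock lever round until it is home against its stop pin. Grasp and lift nothing: the tweeter stays seated in the wheel, and everything else on the table stays where it is.

Things in the scene. Friction and masses are not known exactly. Their poses are not given: they have to be found in the camera images.
- fixture: dark steel round base plate, 344 mm across and 12 mm thick, fixed on the table; origin at the centre of its underside, on the wheel's axis; its +x points roughly away from the robot, and from its -y side (the robot's right) a 90 mm wide ear reaches to 232 mm from the centre and carries the lock lever. Engraved ticks mark its +x half
- wheel: bare aluminium wheel with three arms, turning either way about the fixture's upright axis; origin on the axis at table height, z up, x along the long pointed arm; short arms at +120 and -120 degrees about z. Arms: bars 14 mm wide, 20 to 36 mm above the table, 8 mm clear of the base plate, running out from a middle ring 90 mm across, top at 38 mm. Friction 0.12 N m; it stays where it is left
- pointer_tip (a point): tip of the long pointed arm, a thin tongue 119 mm from the axis, 28 mm above the table (this arm's bar keeps its full width to 93 mm from the axis; the short arms end in a round knob 20 mm across, centred at 90 mm). At the start the pointed arm lies between the two index posts
- tall_pin: the target: tall thin index pin of bare steel, 9 mm thick, on a foot 22 mm across and 10 mm high; it stands fixed on the base plate about 135 to 155 mm from the axis, its top 70 mm above the table. Origin at the centre of its foot's underside, 12 mm above the table. It may stand to the left or right of the pointed arm
- low_button: the other index post, not to be used: low wide steel button 30 mm across, its top 31 mm above the table, fixed on the base plate on the other side of the pointed arm. Origin at the centre of its underside
- lock_lever (a joint): angle of the lock lever about its upright pivot, rad: 0 to 0.2 at the start, unlocked (at 0 it points along -145 degrees of the fixture's frame); grows counterclockwise from above, as the lever is pushed away from the robot, to 1.3 at the steel stop pin on the ear (locked). Friction 0.06 N m; it stays where it is left
- lever_tip (a point): centre of the black round knob, 18 mm across, at the end of the steel lock lever, 78 mm from its pivot and 28 mm above the table; the lever is a bar 12 mm wide, from 21 to 35 mm above the table, and the knob spans 18 to 38 mm
- lever_pivot (a point): pivot of the lock lever on the fixture's ear, 190 mm from the wheel's axis towards the fixture's -y, given 28 mm above the table
- tweeter: loose tweeter, black flange 76 mm across, 37 mm high, sitting in the ring in the middle of the wheel, its top about 61 mm above the table; origin at the centre of its underside, 24 mm above the table. It must stay seated
- coil: bystander: coil on a white bobbin, 58 mm across, 22 mm high; origin at the centre of its underside
- spare_tweeter: bystander: second tweeter, on the table, 76 mm across, 37 mm high; origin at the centre of its underside
- screwdriver: bystander: screwdriver 197 mm long lying on the table; origin at the middle, on the table
- wax: bystander: round tin with a black lid, 67 mm across, 64 mm high; origin at the centre of its underside
Mind the look-alikes: they are no part of the job. What is shaped like the tweeter but pink or turquoise is not meant.

How it is judged:
By the outcome, as a careful person would: the job done as asked, in the order asked, and still so for the second after the job is handed in, with the robot touching nothing.
It also fails if it takes over 58 s, if anything falls off the work surface, if the arm or the gripper's body presses on something with over 40 N, if the wrist force passes 120 N, or if a joint passes its speed limit or range.

## Working session

There is one attempt and no reset: what is moved stays moved. The work goes in short steps, each a Python script; the robot and the scene stay as the last script left them, time stands still between calls to the robot, and variables do not carry over. Pictures are saved under pics/ and viewed, and the job is handed in when it is done.

```bash
mkdir -p pics
python3 - <<'E'
from station import r, fingers, inverse_kinematics, cams
import cv2, numpy as np
s=r.state(); print(s['time'],s['tcp_pos'],s['ee_rot'],s['force'],s['finger_gap'])
for n in ['scene','side','wrist']:
    im,d=cams.get_image(n); cv2.imwrite(f'pics/{n}0.png',cv2.cvtColor(im,cv2.COLOR_RGB2BGR)); np.save(f'pics/{n}0.npy',d)
    c=cams.get_calibration(n); print(n,{k:np.round(v,3).tolist() if not isinstance(v,str) else v for k,v in c.items()})
E
```

```text
0.0 [ 6.74543007e+02 -1.82885374e-02  2.04757257e+02] [-2.22079004e+00 -2.22087127e+00  1.61642523e-03] [-0.22167165  0.60727742 -0.44758548] 1.0030813268959016
scene {'camera_matrix': [[388.078, 0.0, 252.439], [0.0, 388.078, 189.813], [0.0, 0.0, 1.0]], 'extrinsics': [[-0.824, -0.435, 0.362, 114.273], [-0.566, 0.638, -0.522, 612.308], [-0.004, -0.635, -0.772, 957.104], [0.0, 0.0, 0.0, 1.0]]}
side {'camera_matrix': [[453.023, 0.0, 251.907], [0.0, 453.023, 190.389], [0.0, 0.0, 1.0]], 'extrinsics': [[0.999, -0.024, 0.042, 491.351], [-0.048, -0.437, 0.898, -1160.962], [-0.003, -0.899, -0.437, 628.466], [0.0, 0.0, 0.0, 1.0]]}
wrist {'camera_matrix': [[297.319, 0.0, 254.03], [0.0, 297.319, 192.429], [0.0, 0.0, 1.0]], 'hand_eye': [[-0.001, -0.96, -0.281, 81.811], [1.0, -0.001, 0.0, 0.788], [-0.001, -0.281, 0.96, -179.059], [0.0, 0.0, 0.0, 1.0]]}
```

View pics/scene0.png

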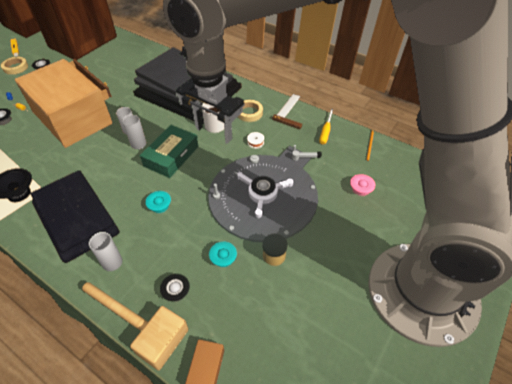

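View pics/side0.png

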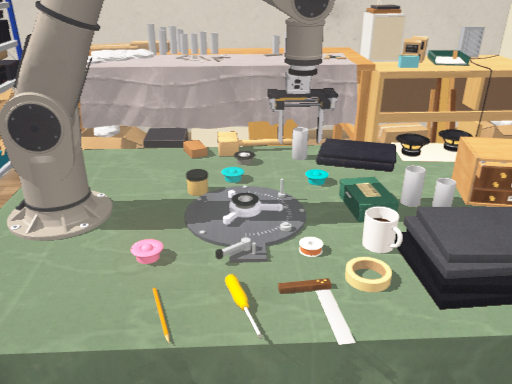

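View pics/wrist0.png

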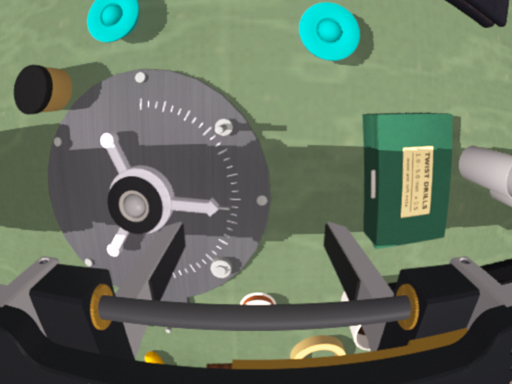

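Run:
```python
import cv2,numpy as np
a=cv2.imread('pics/side0.png')[170:275,170:330]; cv2.imwrite('pics/c1.png',cv2.resize(a,None,fx=5,fy=5,interpolation=cv2.INTER_CUBIC))
a=cv2.imread('pics/scene0.png')[135:245,195:335]; cv2.imwrite('pics/c2.png',cv2.resize(a,None,fx=5,fy=5,interpolation=cv2.INTER_CUBIC))
a=cv2.imread('pics/wrist0.png')[60:310,40:290]; cv2.imwrite('pics/c3.png',cv2.resize(a,(600,600),interpolation=cv2.INTER_CUBIC))
```

```text
(no output)
```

View pics/c1.png

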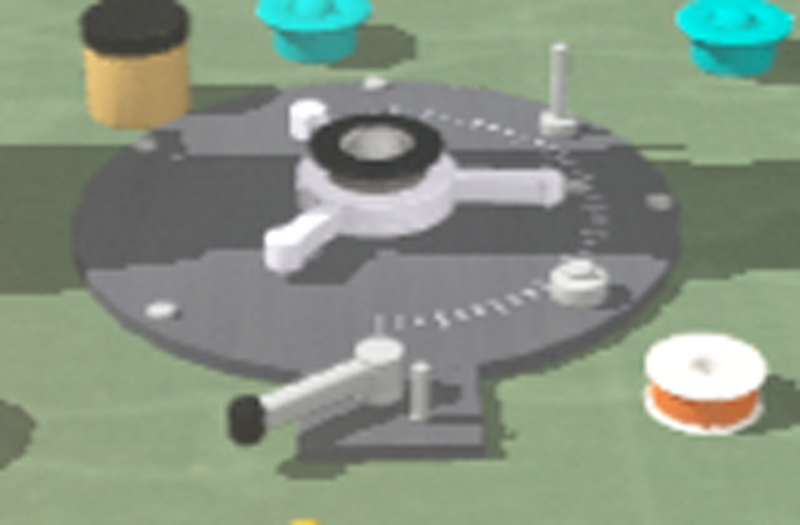

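View pics/c2.png

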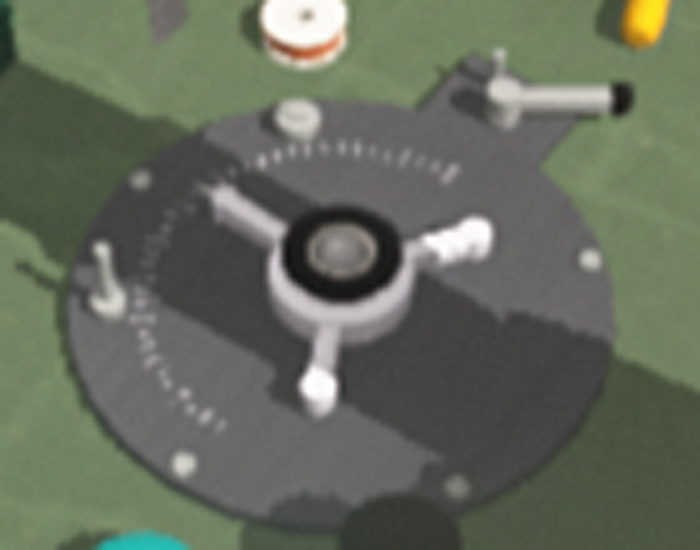

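View pics/c3.png

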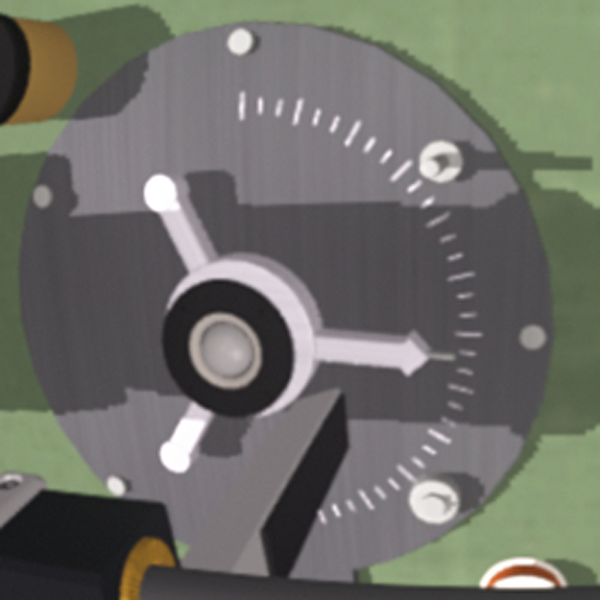

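```bash
cat > h.py <<'E'
import numpy as np, cv2
from scipy.spatial.transform import Rotation as R
from station import r, fingers, inverse_kinematics, cams
def ray(n,px,pose=None):
    c=cams.get_calibration(n);K=c['camera_matrix'];u=(px[0]-K[0,2])/K[0,0];v=(px[1]-K[1,2])/K[1,1]
    if n=='wrist':
        t=np.hypot(u,v);d=np.array([u/t*np.sin(t),v/t*np.sin(t),np.cos(t)]) if t>0 else np.array([0,0,1.])
        T=np.eye(4);T[:3,:3]=R.from_rotvec(pose[1]).as_matrix();T[:3,3]=pose[0];T=T@c['hand_eye']
    else: d=np.array([u,v,1.]);T=c['extrinsics']
    return T[:3,3],T[:3,:3]@d
def onz(n,px,z,pose=None):
    o,d=ray(n,px,pose);return (o+d*(z-o[2])/d[2])[:2]
def proj(n,P,pose=None):
    c=cams.get_calibration(n);K=c['camera_matrix']
    if n=='wrist':
        T=np.eye(4);T[:3,:3]=R.from_rotvec(pose[1]).as_matrix();T[:3,3]=pose[0];T=T@c['hand_eye']
    else:T=c['extrinsics']
    p=np.linalg.inv(T)@np.append(P,1);p=p[:3]
    if n=='wrist':
        rr=np.hypot(p[0],p[1]);t=np.arctan2(rr,p[2]);u=p[0]/rr*t;v=p[1]/rr*t
    else:u,v=p[0]/p[2],p[1]/p[2]
    return np.array([K[0,0]*u+K[0,2],K[1,1]*v+K[1,2]])
P0=(np.array([674.543,-0.018,204.757]),np.array([-2.22079,-2.220871,0.0016164]))
E
python3 - <<'E'
from h import *
w=lambda x,y:(40+x/2.4,60+y/2.4)
s=lambda x,y:(170+x/5,170+y/5)
c=lambda x,y:(195+x/5,135+y/5)
L=[('tweeter top ctr w','wrist',w(225,348),58),('side','side',s(377,143),58),('scene','scene',c(341,250),58),
('pin foot w','wrist',w(440,162),22),('pin top s','side',s(560,46),70),('pin top c','scene',c(101,248),70),
('button w','wrist',w(435,500),31),('but s','side',s(580,270),31),('but c','scene',c(298,112),31),
('ptr w','wrist',w(452,357),28),('ptr s','side',s(585,185),28),('ptr c','scene',c(207,187),28),
('knob1 w','wrist',w(160,192),36),('knob2 w','wrist',w(177,456),36),('knob2 s','side',s(287,240),36),('knob2 c','scene',c(472,235),36),('knob1 c','scene',c(318,382),36),
('levtip s','side',s(245,420),28),('levtip c','scene',c(622,98),28),('pivot s','side',s(378,350),38),('pivot c','scene',c(505,87),38),
('stop s','side',s(422,366),38),('stop c','scene',c(499,55),38)]
for n,cam,px,z in L: print(n,np.round(onz(cam,px,z,P0),1))
from scipy.optimize import least_squares
rim=[w(20,275),w(552,345),w(240,22),w(100,80),w(480,120),w(545,280),w(500,520)]
Q=np.array([onz('wrist',p,12,P0) for p in rim])
q=least_squares(lambda p:np.hypot(*(Q-p).T)-172,[500,0]);print(q.x,q.fun)
E
```

```text
tweeter top ctr w [527.8 -29.7]
side [525.2 -40.7]
scene [519.6 -28.8]
pin foot w [638.   57.9]
pin top s [637.4  56.7]
pin top c [633.8  59.4]
button w [ 630.1 -130.4]
but s [ 627.7 -139.6]
but c [ 621.4 -131.9]
ptr w [642.6 -44.2]
ptr s [642.2 -40.2]
ptr c [633.6 -45.8]
knob1 w [487.7  49.5]
knob2 w [ 475.1 -105.7]
knob2 s [ 474.8 -108.5]
knob2 c [ 468.7 -100.8]
knob1 c [484.7  47.7]
levtip s [ 455.  -265.5]
levtip c [ 451.2 -267.1]
pivot s [ 519.1 -223.2]
pivot c [ 516.7 -222.9]
stop s [ 539.8 -238.7]
stop c [ 535.5 -246.9]
[527.66844812 -36.50700862] [-0.34558913 -3.23620464  2.65019487  4.83266042  2.07464892 -4.8478691
 11.28295868]
```

```bash
cat >> h.py <<'E'
def ori(psi):
    c,s=np.cos(np.radians(psi)),np.sin(np.radians(psi))
    return R.from_matrix(np.array([[c,s,0],[s,-c,0],[0,0,-1.]])).as_rotvec()
def ang(a): return np.array([np.cos(np.radians(a)),np.sin(np.radians(a))])
LOOK=([545,-130,260],90)
E
python3 - <<'E'
from h import *
fingers.set_gripper(0.0); print(r.state()['time'])
for psi in (85,129,124,160,198): print(psi, inverse_kinematics([600,-60,24] if psi<130 else [520,-270,26],ori(psi)))
r.goto(LOOK[0],ori(LOOK[1]))
s=r.state(); print(s['time'],s['tcp_pos'],s['ee_rot'],s['force'],s['qpos'],s['finger_gap']); np.save('pics/pose1.npy',[s['tcp_pos'],s['ee_rot']])
im,d=cams.get_image('wrist'); cv2.imwrite('pics/w1.png',im[...,::-1]); np.save('pics/w1.npy',d)
cv2.imwrite('pics/w1a.png',cv2.resize(im[0:280,110:430,::-1],None,fx=2.14,fy=2.14,interpolation=cv2.INTER_CUBIC))
E
```

```text
1.5667
85 [-0.06730966  0.52655698  0.07762788  1.91066932 -0.06006674  0.70656704
 -0.04171986]
129 [ 0.03235072  0.52547487 -0.05072345  1.90424959  0.03890113  0.71280091
  0.63970317]
124 [ 0.02095766  0.52526983 -0.0360746   1.90498628  0.02769099  0.7118085
  0.56218546]
160 [ 0.4407816   0.50221309 -0.09090409  1.9409573   0.06777852  0.70129897
  1.53096591]
198 [ 0.54743128  0.51010071 -0.22617186  1.93415807  0.1677459   0.71524314
  2.10705906]
2.3583 [ 545.29676031 -129.62345099  260.20675938] [2.22099487e+00 2.22149336e+00 1.00615697e-03] [ 0.49661983  0.21218549 -0.64437307] [ 0.01524327  0.19117221  0.11991556  1.8062884  -0.02533507  1.14498213
  0.14367181] 0.00290558092040862
```

View pics/w1.png

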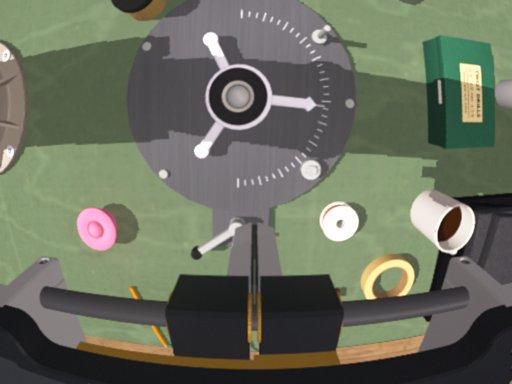

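View pics/w1a.png

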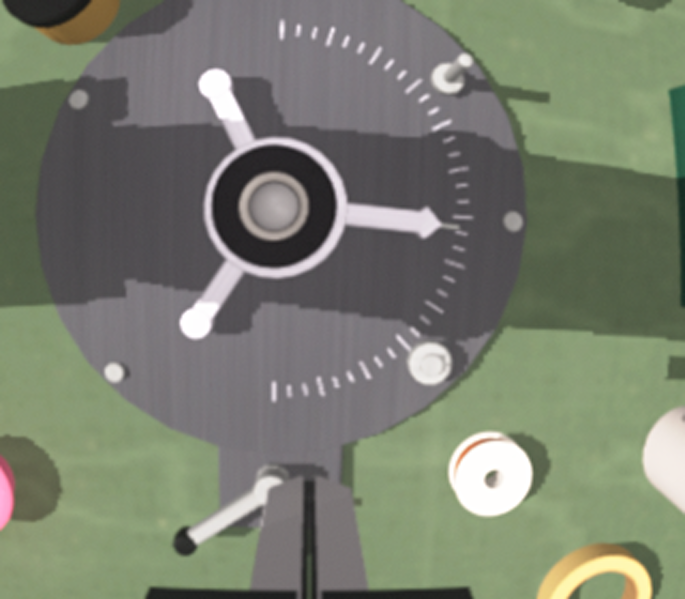

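Run:
```python
from h import *
P=np.load('pics/pose1.npy')
w=lambda x,y:(110+(x+.5)/2.14-.5,(y+.5)/2.14-.5)
D={}
for n,x,y,z in [('ring',276,207,38),('tweet',274,206,60),('foot',447,78,22),('pintop',465,61,70),('but',430,362,31),('tip',458,226,28),('k1',214,82,36),('k2',195,323,36),('levtip',184,541,38),('piv',271,478,38)]:
    D[n]=onz('wrist',w(x,y),z,P); print(n,np.round(D[n],1))
rim=[w(37,205),w(525,215),w(60,100),w(95,345),w(480,75),w(500,310),w(400,425),w(150,410),w(215,442)]
Q=np.array([onz('wrist',p,12,P) for p in rim])
from scipy.optimize import least_squares
q=least_squares(lambda p:np.hypot(*(Q-p[:2]).T)-172,[525,-30]);print('rim',q.x,np.round(q.fun,1))
for nm,c in (('ring',D['ring']),('rim',q.x)):
  for n in D:
    v=D[n]-c; print(nm,n,round(np.hypot(*v),1),round(np.degrees(np.arctan2(v[1],v[0])),2))
v=D['levtip']-D['piv'];print('lever',np.hypot(*v),np.degrees(np.arctan2(v[1],v[0])))
```

```text
ring [526.1 -32.5]
tweet [526.  -32.8]
foot [637.1  58. ]
pintop [637.6  57.5]
but [ 626.8 -132.7]
tip [643.3 -42.4]
k1 [487.1  50. ]
k2 [ 473.1 -105.9]
levtip [ 456.7 -261.6]
piv [ 520.7 -211.9]
rim [526.19331795 -28.1970062 ] [ -1.6  -3.1   0.3 -10.3  -7.1  -3.3   4.   -1.4   1.3]
ring ring 0.0 0.0
ring tweet 0.2 -110.74
ring foot 143.2 39.23
ring pintop 143.3 38.93
ring but 142.0 -44.86
ring tip 117.6 -4.81
ring k1 91.3 115.33
ring k2 90.5 -125.9
ring levtip 239.4 -106.86
ring piv 179.5 -91.74
rim ring 4.3 -90.83
rim tweet 4.6 -91.87
rim foot 140.5 37.87
rim pintop 140.6 37.57
rim but 145.1 -46.1
rim tip 118.0 -6.92
rim k1 87.4 116.58
rim k2 94.1 -124.38
rim levtip 243.6 -106.58
rim piv 183.8 -91.72
lever 81.01201806824139 -142.1551750775897
```

```bash
cat >> h.py <<'E'
C=np.array([526.,-32.5])
def wp(th,off,z,rad=75):
    p=C+rad*ang(th)+off*ang(th+90); return [p[0],p[1],z],ori(th+90)
def pr(t=''):
    s=r.state(); print(t,round(s['time'],2),np.round(s['tcp_pos'],1),np.round(s['force'],1))
E
python3 - <<'E'
from h import *
r.goto(*wp(-5,-32,110)); pr()
r.move_linear(*wp(-5,-32,25)); pr('down')
r.move_linear(*wp(-5,-18,25),max_speed=60); pr('near')
for th in np.arange(-5,35.1,4):
    r.move_linear(*wp(th,-15,25),max_speed=50)
    s=r.state(); f=s['force']; pr(th)
    if np.linalg.norm(f[:2])>12: print('FORCE');break
im,d=cams.get_image('wrist'); cv2.imwrite('pics/w2.png',im[...,::-1])
r.move_linear(*wp(th,-30,25)); r.move_linear(*wp(th,-30,100),max_speed=200)
r.goto(LOOK[0],ori(90)); pr()
s=r.state();np.save('pics/pose3.npy',[s['tcp_pos'],s['ee_rot']])
im,d=cams.get_image('wrist')
cv2.imwrite('pics/w3a.png',cv2.resize(im[0:280,110:430,::-1],None,fx=2.14,fy=2.14,interpolation=cv2.INTER_CUBIC))
E
```

```text
3.12 [598.4 -71.3 110.6] [ 0.6 -0.1  0.4]
down 3.84 [598.7 -71.3  26.2] [-0.1 -0.6  0. ]
near 4.22 [599.4 -56.2  25.4] [-0.3 -0.3  1.7]
-5.0 4.47 [599.4 -53.9  25. ] [-0.4 -0.2  0. ]
-1.0 4.73 [600.7 -48.8  24.9] [ 0.1 -0.2 -0. ]
3.0 4.99 [601.6 -43.6  25. ] [ 0.  -0.2 -0.2]
7.0 5.25 [602.2 -38.3  25. ] [-0.3 -0.2 -0.7]
11.0 5.51 [602.5 -33.   25. ] [-0.4 -0.1 -0.6]
15.0 5.77 [602.3 -27.6  25. ] [ 0.6  0.  -0.2]
19.0 6.03 [601.8 -22.3  25. ] [0.1 0.2 0.4]
23.0 6.28 [600.9 -17.1  25. ] [ 0.5 -0.6 -0.4]
27.0 6.54 [599.6 -11.8  25. ] [-0.   1.3 -0.3]
31.0 6.8 [598.   -6.8  25. ] [0.2 0.8 0.5]
35.0 7.06 [596.   -1.9  25. ] [-0.2  0.3 -0.2]
 8.72 [ 544.9 -128.8  258.4] [-0.2  0.5 -0.4]
```

View pics/w3a.png

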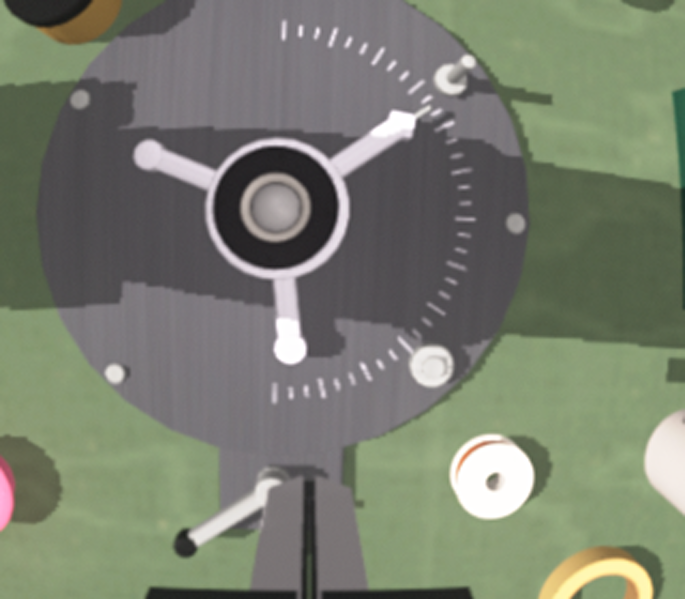

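```bash
python3 - <<'E'
import cv2
a=cv2.imread('pics/w3a.png')
cv2.imwrite('pics/w3b.png',cv2.resize(a[30:230,270:500],None,fx=3,fy=3,interpolation=cv2.INTER_CUBIC))
E
cat > m.py <<'E'
from h import *
def meas(P,pts):
    w=lambda x,y:(110+(x+.5)/2.14-.5,(y+.5)/2.14-.5)
    D={n:onz('wrist',w(x,y),z,P) for n,x,y,z in pts}
    for n in D:
        v=D[n]-D['ring']; print(n,np.round(D[n],1),round(np.hypot(*v),1),round(np.degrees(np.arctan2(v[1],v[0])),2))
E
python3 - <<'E'
from m import *
meas(np.load('pics/pose3.npy'),[('ring',278,208,38),('foot',450,79,22),('pintop',467,62,70),('tip',431,101,28),('k1',149,155,36),('k2',290,348,36)])
E
```

```text
ring [526.2 -32.5] 0.0 0.0
foot [637.1  58.1] 143.2 39.24
pintop [636.9  57.5] 142.7 39.11
tip [623.1  40.6] 121.4 36.99
k1 [444.2   4.4] 89.9 155.76
k2 [ 533.4 -121.7] 89.5 -85.39
```

View pics/w3b.png

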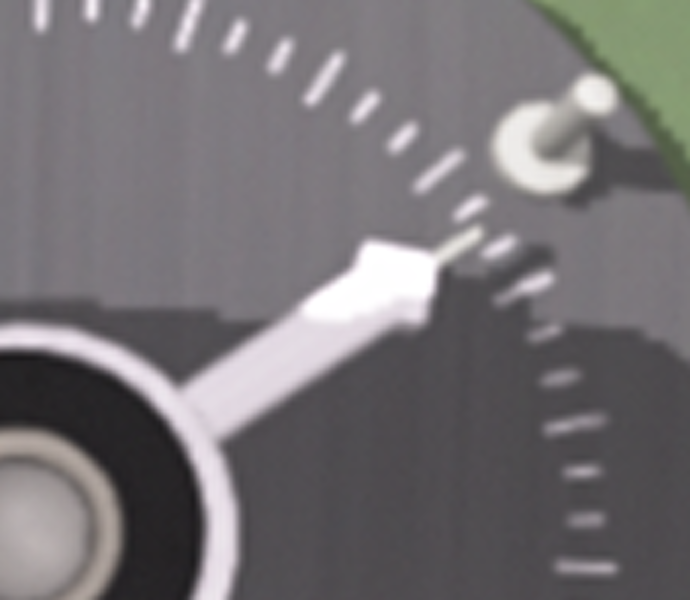

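Run:
```python
from m import *
meas(np.load('pics/pose3.npy'),[('ring',278,208,38),('tip',430,107.3,28)])
r.goto(*wp(35,-30,100)); r.move_linear(*wp(35,-30,25)); r.move_linear(*wp(35,-17,25),max_speed=80)
for th in (35,36,37,38,38.7,39.1): r.move_linear(*wp(th,-15,25),max_speed=25); 
r.wait(0.2); pr()
r.move_linear(*wp(th,-30,25)); r.move_linear(*wp(th,-30,100),max_speed=200)
r.goto(LOOK[0],ori(90)); r.wait(0.3); pr()
s=r.state();np.save('pics/pose4.npy',[s['tcp_pos'],s['ee_rot']])
im,d=cams.get_image('wrist')
a=cv2.resize(im[0:280,110:430,::-1],None,fx=2.14,fy=2.14,interpolation=cv2.INTER_CUBIC)
cv2.imwrite('pics/w4a.png',a)
cv2.imwrite('pics/w4b.png',cv2.resize(a[30:230,270:500],None,fx=3,fy=3,interpolation=cv2.INTER_CUBIC))
```

```text
ring [526.2 -32.5] 0.0 0.0
tip [622.5  36.2] 118.3 35.52
 12.28 [593.7   3.2  25. ] [1.3 0.4 0.2]
 14.2 [ 545.  -129.4  259.1] [-0.4 -0.3  0.8]
```

View pics/w4a.png

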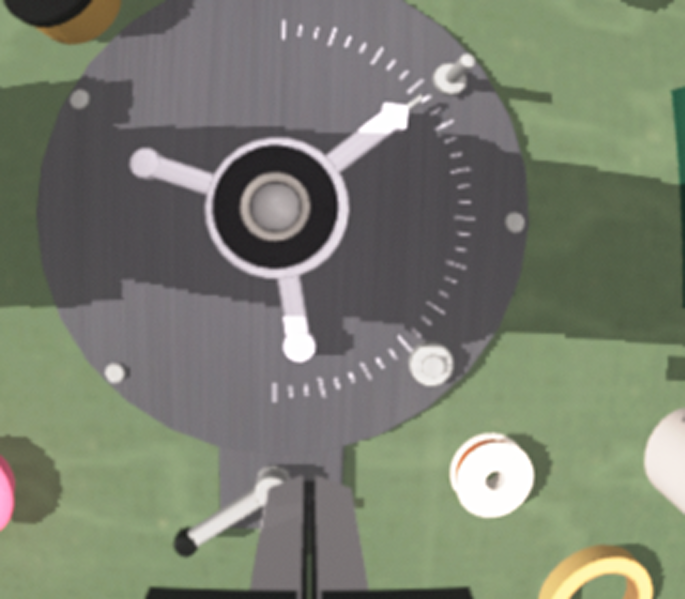

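View pics/w4b.png

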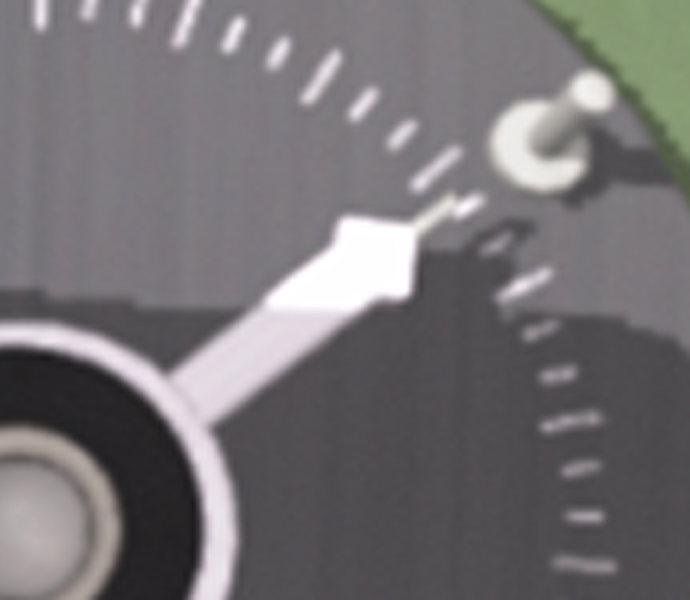

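Run:
```python
from m import *
meas(np.load('pics/pose4.npy'),[('ring',277.5,207.5,38),('foot',450,78.3,22),('pintop',467,60.5,70),('tip',420.3,96.7,28),('k1',145,163,36),('k2',298.5,347,36)])
th=39.1
p=C+80*ang(th)-82*ang(th+90)
r.goto([p[0],p[1],130],ori(th+90)); r.wait(0.4); pr()
s=r.state();P=[s['tcp_pos'],s['ee_rot']];np.save('pics/pose5.npy',P)
im,d=cams.get_image('wrist')
cv2.imwrite('pics/w5.png',im[...,::-1])
for n,rad,z in(('c',0,60),('foot',143,22),('top',143,70),('tip',119,28)):
    q=C+rad*ang(th); print(n,proj('wrist',[*q,z],P))
```

```text
ring [526.3 -32.8] 0.0 0.0
foot [637.8  57.9] 143.7 39.11
pintop [637.6  57.8] 143.6 39.13
tip [616.8  42.4] 117.7 39.69
k1 [441.9  -1. ] 90.1 159.4
k2 [ 539.1 -121.8] 89.9 -81.8
 15.41 [639.9 -46.  130.7] [ 0.5  0.4 -0.4]
c [160.03304398 109.31946742]
foot [318.5108837 107.7179817]
top [330.95032113 108.09148856]
tip [294.98231476 106.93846231]
```

View pics/w5.png

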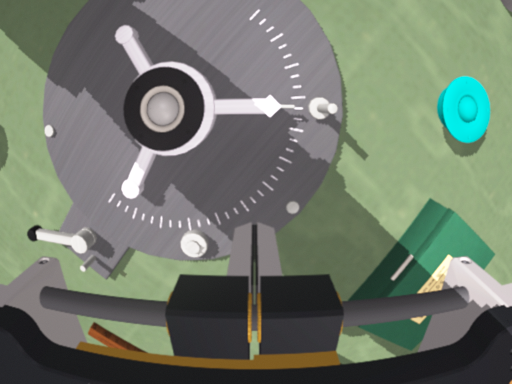

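Run:
```python
import cv2
a=cv2.imread('pics/w5.png')
cv2.imwrite('pics/w5b.png',cv2.resize(a[65:155,205:345],None,fx=5.6,fy=5.6,interpolation=cv2.INTER_CUBIC))
cv2.imwrite('pics/w5c.png',cv2.resize(a[20:210,110:225],None,fx=3,fy=3,interpolation=cv2.INTER_CUBIC))
```

```text
(no output)
```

View pics/w5b.png

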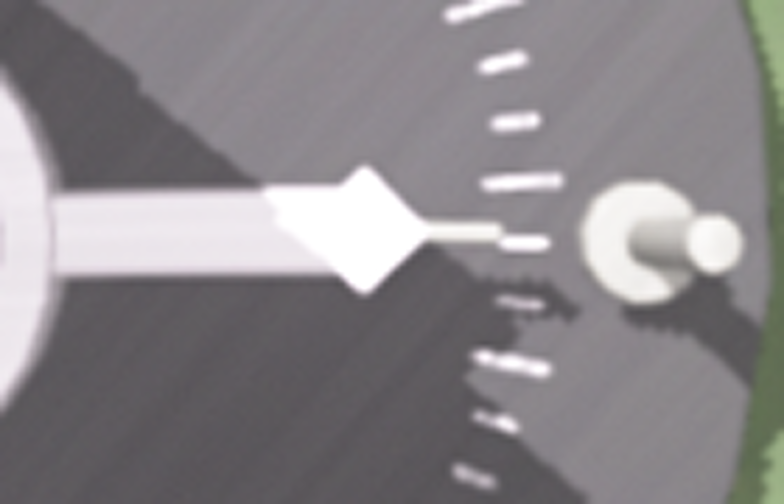

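View pics/w5c.png

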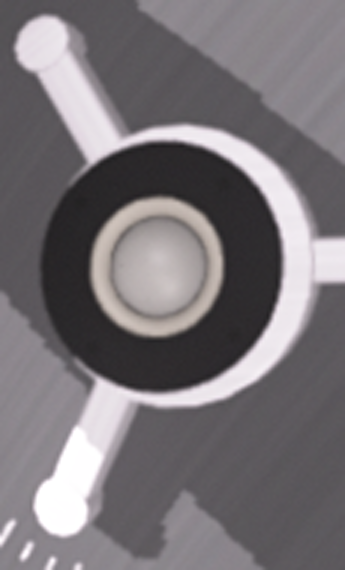

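Run:
```python
from h import *
P=np.load('pics/pose5.npy')
b=lambda x,y:(205+(x+.5)/5.6-.5,65+(y+.5)/5.6-.5)
c=lambda x,y:(110+(x+.5)/3-.5,20+(y+.5)/3-.5)
rp=[c(180,122),c(311,235),c(300,320),c(180,408),c(120,135),c(270,160),c(250,385)]
Q=np.array([onz('wrist',p,38,P) for p in rp])
from scipy.optimize import least_squares
q=least_squares(lambda p:np.hypot(*(Q-p[:2]).T)-45,[525,-30]);print('ring',q.x,np.round(q.fun,1))
for ctr in (q.x,C):
  for n,p,z in (('foot',b(641,243),22),('top',b(715,244),70),('tip',b(500,232),28),('bar',b(200,(190+275)/2),36),('bar2',b(325,(187+275)/2),36),('k1',c(43,43),36),('k2',c(63,506),36)):
    v=onz('wrist',p,z,P)-ctr; print(n,round(np.hypot(*v),1),round(np.degrees(np.arctan2(v[1],v[0])),2))
```

```text
ring [524.77546937 -32.39125617] [ 0.2  0.2 -0.2  0.2  0.5 -0.2  0.5]
foot 144.4 38.67
top 145.0 38.76
tip 118.8 39.1
bar 68.9 38.7
bar2 89.2 38.91
k1 89.2 158.75
k2 89.2 -80.33
foot 143.5 39.0
top 144.1 39.1
tip 117.9 39.51
bar 68.0 39.42
bar2 88.3 39.46
k1 90.3 158.96
k2 88.9 -81.1
```

```bash
cat >> h.py <<'E'
PV=np.array([519.,-223.])
def lp(ph,off,z,rad=52):
    p=PV+rad*ang(ph)+off*ang(ph+90); return [p[0],p[1],z],ori(ph+90+180 if False else ph+90)
def lp2(ph,off,z,rad=52):
    p,_=lp(ph,off,z,rad); return p,ori(ph+270)
E
python3 - <<'E'
from h import *
print(cams.get_calibration('side')['extrinsics'][:3,3])
r.goto(*lp2(-147,-35,120)); pr()
r.move_linear(*lp2(-147,-35,26)); pr('down')
r.move_linear(*lp2(-147,-20,26),max_speed=60); pr('near')
stop=False
for ph in np.arange(-147,-84,4):
    r.move_linear(*lp2(ph,-14,26),max_speed=50); pr(ph)
    if np.linalg.norm(r.state()['force'][:2])>8: print('FORCE'); break
im,d=cams.get_image('side'); a=im[170:275,170:330,::-1]; cv2.imwrite('pics/s6.png',cv2.resize(a,None,fx=5,fy=5,interpolation=cv2.INTER_CUBIC))
E
```

```text
[  491.35090681 -1160.96182887   628.46550482]
 16.46 [ 457.8 -221.1  120.2] [ 0.7  0.5 -0.2]
down 17.23 [ 457.  -221.9   26.4] [0.8 0.3 0.5]
near 17.63 [ 464.8 -235.    26.2] [0.4 0.4 0.1]
-147 17.9 [ 467.8 -239.8   26. ] [-0.3 -0.2 -0.1]
-143 18.15 [ 469.  -243.1   26. ] [ 0.   0.3 -0.2]
-139 18.4 [ 470.5 -246.5   26. ] [ 0.5  0.2 -0.1]
-135 18.65 [ 472.3 -249.8   26. ] [-0.4  0.5  0.2]
-131 18.9 [ 474.3 -253.    26. ] [-0.2  0.7 -0. ]
-127 19.15 [ 476.5 -256.    26. ] [0.8 0.  0.4]
-123 19.4 [ 478.9 -259.    26. ] [ 0.1 -0.1  1.2]
-119 19.65 [ 481.5 -261.7   26. ] [ 0.6  0.6 -0.9]
-115 19.9 [ 484.3 -264.2   26. ] [-0.8  0.7 -0.5]
-111 20.15 [ 487.3 -266.5   26. ] [-0.5  0.2  0.8]
-107 20.4 [ 490.4 -268.6   26. ] [-0.3  0.4 -0.8]
-103 20.65 [ 493.6 -270.5   26. ] [-0.6  1.1 -0.1]
-99 20.9 [ 497.  -272.1   26. ] [-0.5 -0.6  0.2]
-95 21.15 [ 500.5 -273.5   26. ] [ 0.4  0.7 -0.2]
-91 21.4 [ 504.1 -274.7   26. ] [ 0.5  1.  -0.8]
-87 21.65 [ 507.7 -275.6   26. ] [ 0.2 -0.4  0.4]
```

View pics/s6.png

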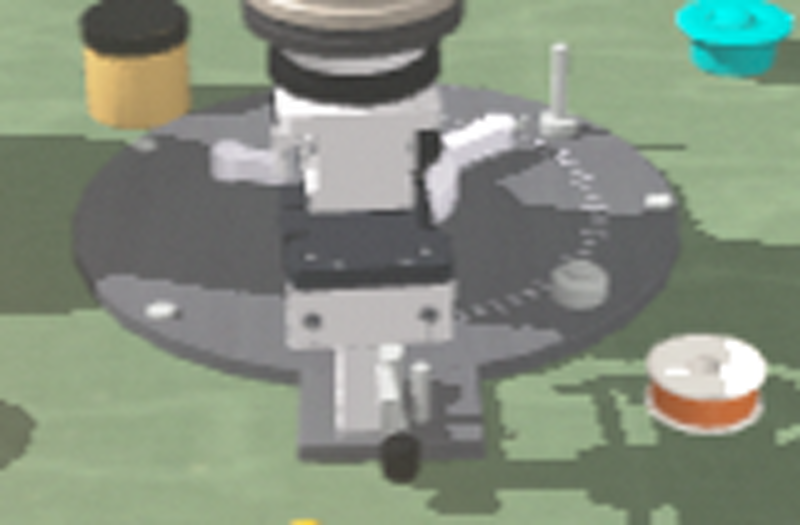

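Run:
```python
from h import *
for ph in np.arange(-85,-62,1.0):
    r.move_linear(*lp2(ph,-14,26),max_speed=25); r.wait(0.05)
    f=np.mean([r.state()['force'] for _ in range(3)],0); pr(ph)
    if f[:2]@ang(ph+90)<-9 or np.linalg.norm(f[:2])>12: print('FORCE'); break
r.wait(0.2); pr()
im,d=cams.get_image('side'); a=im[170:275,170:330,::-1]; cv2.imwrite('pics/s7.png',cv2.resize(a,None,fx=5,fy=5,interpolation=cv2.INTER_CUBIC))
```

```text
-85.0 22.0 [ 509.6 -276.    26. ] [ 0.2  0.1 -0.8]
-84.0 22.3 [ 510.5 -276.1   26. ] [-2.1  0.6  1.1]
-83.0 22.6 [ 511.5 -276.3   26. ] [-1.2  0.4  0.3]
-82.0 22.9 [ 512.5 -276.4   26. ] [-1.2 -0.1  0.7]
-81.0 23.2 [ 513.4 -276.5   26. ] [-0.2  1.2  1. ]
-80.0 23.5 [ 514.3 -276.6   26. ] [0.1 0.1 0.3]
-79.0 23.8 [ 515.2 -276.7   26. ] [-1.1  0.4  0.8]
-78.0 24.1 [ 516.2 -276.8   26. ] [-1.   0.1  0.4]
-77.0 24.4 [ 517.1 -276.8   26. ] [-0.4  0.3  1. ]
-76.0 24.7 [ 518.1 -276.9   26. ] [-0.2  0.3 -0.3]
-75.0 25.0 [ 519.  -276.8   26. ] [-1.5  0.2  1.1]
-74.0 25.3 [ 520.  -276.8   26. ] [-0.9 -0.6 -0.3]
-73.0 25.6 [ 520.7 -276.9   26. ] [-2.8 -1.   0.4]
-72.0 25.9 [ 520.9 -277.    25.9] [-7.3 -1.5  3.2]
-71.0 26.2 [ 521.1 -277.2   25.8] [-10.   -2.    6.7]
FORCE
 26.4 [ 521.1 -277.2   25.8] [-10.4  -1.8   6.6]
```

View pics/s7.png

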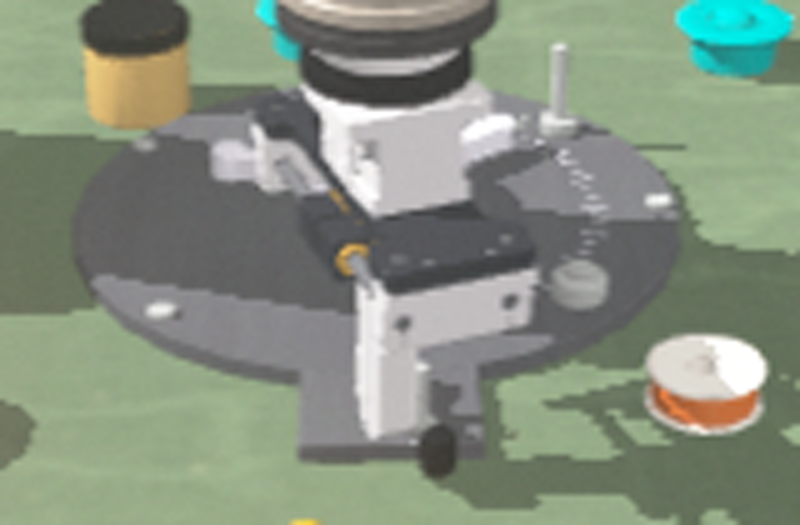

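Run:
```python
from h import *
r.move_linear(*lp2(-73,-30,26),max_speed=60); r.move_linear(*lp2(-73,-30,130)); pr()
th=39.1
p=C+80*ang(th)-82*ang(th+90)
r.goto([p[0],p[1],130],ori(th+90)); r.wait(0.4); pr()
s=r.state();np.save('pics/pose8.npy',[s['tcp_pos'],s['ee_rot']])
im,d=cams.get_image('wrist')
cv2.imwrite('pics/w8b.png',cv2.resize(im[65:155,205:345,::-1],None,fx=5.6,fy=5.6,interpolation=cv2.INTER_CUBIC))
r.goto_joints([-0.149, 0.426, 0.074, 1.606, -0.034, 1.111, -0.067]);pr()
for n,sl in (('side',np.s_[170:275,170:330]),('scene',np.s_[135:245,195:335])):
    im,d=cams.get_image(n); cv2.imwrite(f'pics/{n}8.png',cv2.resize(im[sl][...,::-1],None,fx=5,fy=5,interpolation=cv2.INTER_CUBIC)); cv2.imwrite(f'pics/{n}8f.png',im[...,::-1])
```

```text
27.74 [ 505.1 -281.3  129.2] [ 0.3 -0.6 -0.6]
 29.58 [639.8 -45.9 130. ] [ 0.  -0.4 -0.2]
 30.32 [ 6.744e+02 -6.000e-01  2.049e+02] [ 0.1 -0.2 -0.9]
```

View pics/w8b.png

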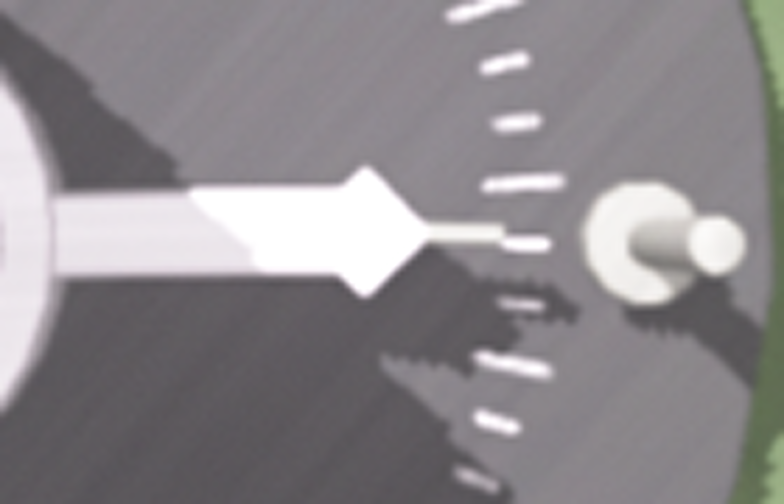

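View pics/side8.png

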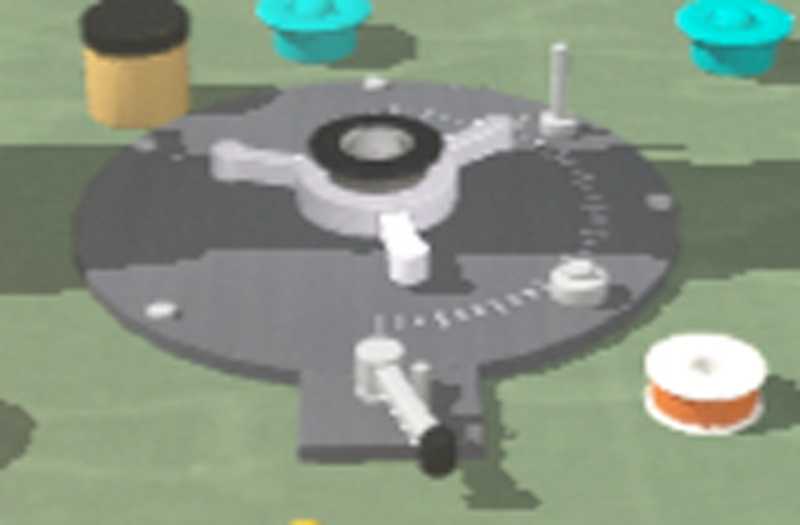

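View pics/scene8.png

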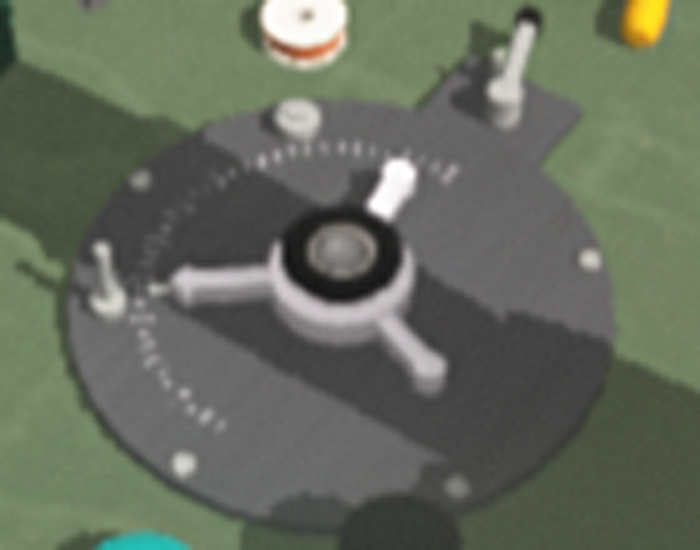

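Run:
```python
from station import r
r.sign_off()
```

```text
the job is handed in; nothing more can be done
```

The wheel's long pointed arm now points at the tall pin, and the lock lever is home against its stop pin. I handed the job in at about 30 s on the robot's clock, with the arm back at its start pose and touching nothing.

- **Wheel:** I pushed the long arm about 44° counterclockwise with the shut fingertips, in two passes with a camera check after each. The arm ended about 0.4° (under 1 mm at the tip) past the tall pin. The readings scattered by about ±0.5°, with the tip and bar up to about 0.5° past the pin's direction and the two knobs disagreeing by about 1°. I left it rather than trim it.
- **Lever:** I then pushed it counterclockwise until the side force rose to about 10 N. That was at about −73° in world axes, within half a degree of where I had predicted the stop. The side view shows it against the stop pin.
- **Rest of the scene:** A close wrist picture after locking shows the pointer had not moved. The tweeter is still seated, and the objects near the fixture look unmoved in the last side and scene crops. I did not check the objects further away in the last pictures.

One early check disagreed. My first circle fit to the base plate's rim put the centre about 4 mm off the ring and tweeter centres. I dropped that fit and used the ring and tweeter centres, which the later pictures bore out to within about 1.5 mm.

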